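# Turn the freshly coated figure to the curing lamp

## Robot

A 6-joint arm with a two-finger parallel gripper is mounted at the origin on the work surface. World frame = base frame: x ahead of the robot, y to its left, z up, the work surface at z = 0. Lengths are in mm, angles in rad, forces in N, time in s.
With the tool pointing down it reaches from about 350 to 1000 mm from the base axis. Payload 7.1 kg.
Tool frame: the origin (TCP) lies midway between the tips of the shut fingers; the grasp point (between the pads) lies 19 mm behind it; z points along the fingers, y is the line along which they close (so a half turn about z gives the same grasp; the last joint's range is limited). The gripper opens to 85 mm and grips with 20 to 120 N. Pads are 22 mm wide; open, the fingers measure 114 mm over their backs; the gripper's body (76 mm by 85 mm) begins 54 mm behind the grasp point. The pads swing forward as they close: fully open they stand 13 mm farther back than shut.
Start: joints at [1.119, 0.423, 1.63, -0, 1.089, -0.019], TCP at [262.101, 567.369, 231.319] pointing down, gripper open.
Joint ranges: [-3, 3], [-0.9, 2.11], [0.09, 2.58], [-1.31, 4.45], [0.11, 2.69], [-2.54, 2.54]. Speed limits (rad/s): [2.39, 2.39, 3.01, 3.14, 3.14, 3.14].

## Interface

Orientations are given as a unit quaternion [x, y, z, w].
In Python, from station import env gives the robot as it stands.
- The arm moves only by the tool drive_tool, never from a script. Its argument "plan" is text: rows parted by semicolons, each of 5 numbers parted by spaces: the closure, from 0 (fully open) to 1 (shut), then the shift along the tool's x, y, z in m, then the turn about the tool's z in rad. A call has 1 to 5 rows; each row shifts and turns the commanded pose from where the row before left it, along the tool's axes as they then stand; what a row does not reach is not made up. A row lasts 1/8 s, in which the tool goes at most 62.5 mm and 10.7 degrees, less where a joint would pass 70% of its speed; a pose out of reach is approached as far as the arm can. A call with a gripper value outside its range is refused whole. The fingers move at their own pace and stop on an object; the grip force is fixed at half the most. Time passes only in rows, so rows that do not move let the fingers close. It gives the time, the measured TCP pose, the force, the opening and the grip force at its end, in the units of the state.
- env.read_state(): the state, without advancing time (a new reading comes with each control period).
- env.capture(name): name is "side" or "top" or "wrist"; returns the picture (384x512x3 uint8, blue, green, red); there is no depth.
- env.camera_model(name): a dict with "fx", "fy", "cx", "cy" (pixels), "k1" (the pictures are not rectified: a ray, as slopes to the right and down, at radius r is drawn at 1 + k1 r^2 times it, then the intrinsics apply), "extrinsics" (4x4, takes a point from camera to world coordinates). Camera axes: x right, y down, z forward; pixel columns grow to the right and rows downward; lengths in mm; the calibration is good to about 2 mm. A picture is of the moment at which its call begins: read the wrist's pose just before it. camera_model takes no time and is no camera call; for the wrist camera it gives the pose at the moment of the call.
- env.close_job(): hands the job in; it is judged then, once.
The state is a dict: "t": time; "q": joint angles; "qvel": joint speeds; "tau": joint torques, N m; "tool_pos": TCP position; "tcp_rot": TCP orientation; "contact_force": force on the tool from outside, world axes, zero at the start; "ft_torque": the same for the moment, N m; "opening": finger opening in mm; "gripper_force": force on a finger pad.
Only numpy, scipy, OpenCV 4.12 (cv2) and the standard library are available. Lean on these libraries where they do the work, as an engineer would, in place of code of your own. Each camera call takes 0.05 s, during which the arm holds its last target. There are 200 camera calls.

## Task

Push with a fingertip on the spokes of the turntable until its red spoke, which marks the figure's front, points straight at the violet curing lamp and the turntable stands still; then press the orange button on top of the lamp fully down and let it go. The coat is wet, so do not touch the figure; do not lift the turntable off its spindle, do not press the button before the figure faces the lamp, leave everything else on the bench undisturbed, and finish with the fingers clear.

Things in the scene. Friction and masses are not known exactly. Their poses are not given: they have to be found in the camera images.
- turntable (a joint): angle of the turntable's head on its fixed black foot, rad, growing counter-clockwise seen from above; turns beyond 4 rad either way from any start, with light friction (about 0.08 N m, under 1 N at a spoke), and stays where it is left
- hub (a point): point on the turntable's axis, 42 above the table, at the spokes' mid height; it turns with the head: x axis along the red spoke (the figure's front), z up. The head is an aluminium disc 150 dia. with a wooden inlay, its top 50 above the table, with four spokes at 90 degrees to each other. Foot below the disc: 124 dia., 36 tall; below the spokes it is free down to the table
- red_spoke_end (a point): centre of the 20 mm red ball at the end of the red spoke, 141 from the axis, 42 above the table. The other three spokes are the same but steel with black balls. A spoke is 12 wide, between 36 and 48 above the table, and stands out from the disc's rim (75 from the axis) to its ball
- lift (a joint): how far the turntable's head is raised on its spindle, m; 0 seated. It only rests there by its weight (about 0.7 kg with the figure)
- figure: freshly coated figure in a blue robe and pointed hat, fixed on the centre of the disc, facing the red spoke; within 35 of the axis, 108 tall, its top 158 above the table; origin at the centre of its underside, x axis to its front. Not to be touched
- lamp: curing lamp bolted to the bench, the same from all sides: black round foot 84 dia. x 18, violet upright tube 44 dia. with three thin steel rods, black cap 60 dia. up to 143 above the table, button on the cap; origin at the centre of its underside. It stands to the left or to the right of the turntable, its axis 240 to 400 from the turntable's axis
- lamp_button (a joint): travel of the orange spring button on the lamp, m; 0 released, 0.006 fully down, which takes about 5 N downwards; it springs back
- lamp_button_top (a point): centre of the top face of the orange button (36 dia.) on the lamp's axis; press straight down
- spray_can: bystander: loose upright aluminium spray can, 60 dia. x 160 tall; origin at the centre of its underside. It stands at the other side of the turntable from the lamp
- jar_red: bystander: small loose red paint jar with red cap, 38 dia. x 45 tall; origin under its centre
- jar_white: bystander: small loose white paint jar with white cap, 38 dia. x 45 tall; origin under its centre
- jar_yellow: bystander: small loose yellow paint jar with yellow cap, 38 dia. x 45 tall; origin under its centre
- tape_roll: bystander: loose yellow roll of masking tape lying flat, 80 outer dia., 52 hole, 20 tall; origin under its centre
- sanding_block: bystander: loose cork sanding block 70 x 40 x 25 tall; origin under its centre
- brush: bystander: loose paint brush lying on the table, 170 long along its own x axis

How it is judged (in metres and radians):
On the way, in this order (a step that is already met when the one before it is completed fails the run):
1. the red spoke points at the lamp and the turntable stands still (y of lamp in the frame of hub between -0.03 and 0.03 m and x of lamp in the frame of hub above 0.1 m and velocity of joint turntable between -0.05 and 0.05 rad/s), for 0.3 s.
2. the lamp's button is pressed fully down (value of joint lamp_button above 0.0048 m), for 0.05 s.
At the end, for the whole second after the job is handed in: the lamp's axis lies within 30 mm of the line along which the red spoke points (on the red spoke's side, about 4 to 7 degrees), the turntable is at rest and seated on its spindle, the lamp's button has sprung back up (within 1.5 mm) after having been pressed at least 4.8 mm (all of step 1 and value of joint lamp_button below 0.0015 m and value of joint lift below 0.003 m); the robot touches nothing.
It fails at once if the turntable is lifted more than 6 mm on its spindle (value of joint lift above 0.006 m).
It fails at once if the figure is touched (more than 0.5 N) (contact force between any of the fingers, the arm and figure above 0.5 N).
It fails at once if the button is pressed (more than 3 mm) while the red spoke does not point at the lamp (value of joint lamp_button above 0.003 m and not (y of lamp in the frame of hub between -0.03 and 0.03 m and x of lamp in the frame of hub above 0.1 m)).
It fails at once if a bystander is moved more than 15 mm (distance of any of spray_can, jar_red, jar_white, jar_yellow, tape_roll, sanding_block, brush from where it was at the start of the episode above 0.015 m).
It also fails if it takes over 51 s, if anything falls off the work surface, if the arm or the gripper's body presses on something with over 40 N, if the wrist force passes 120 N, or if a joint passes its speed limit or range.

## Working session

There is one attempt and no reset: what is moved stays moved. The work goes in short steps, Python scripts to look and compute and a tool call to move; the robot and the scene stay as the last step left them, time stands still between calls to the robot, and variables do not carry over. Pictures are saved under pics/ and viewed, at most 10 in all, crops included, and the job is handed in when it is done.

Besides the shell and the picture viewer there is one more tool, called after "Emit:" as a command line: name --argument value ..., lists and objects as JSON in quotes. drive_tool: Moves the arm, as the interface text tells. Its arguments: {"type":"object","properties":{"plan":{"type":"string"}},"required":["plan"]}

```bash
mkdir -p pics; cat > h.py <<'E'
import numpy as np,cv2
from station import env
def ray(name,u,v,z):
    m=env.camera_model(name);E=np.array(m["extrinsics"])
    d=np.array([(u-m["cx"])/m["fx"],(v-m["cy"])/m["fy"]]);s=d.copy()
    for _ in range(30): s=d/(1+m["k1"]*(s@s))
    r=E[:3,:3]@np.array([s[0],s[1],1]);o=E[:3,3]
    return o+r*(z-o[2])/r[2]
E
python3 - <<'E'
from h import *
s=env.read_state();print(s)
for n in("top","side"):
    cv2.imwrite(f"pics/{n}0.png",cv2.resize(env.capture(n),(800,600),interpolation=cv2.INTER_CUBIC))
    print(env.camera_model(n))
E
```

```text
{'t': 0.0, 'q': array([ 1.11903330e+00,  4.23843349e-01,  1.63068669e+00, -2.07166797e-05,
        1.08860116e+00, -1.90182117e-02]), 'qvel': array([ 1.91324994e-04,  3.28417065e-04,  2.36571729e-03, -8.43500554e-04,
       -7.06111072e-05, -4.73638888e-04]), 'tau': array([ 3.35765333e-03, -5.57378948e+01, -2.81743473e+01,  4.94983306e-05,
        7.47565617e-03, -3.04296611e-05]), 'tool_pos': array([261.85664557, 566.8995869 , 230.54542278]), 'tcp_rot': array([ 2.14683277e-01,  9.76683418e-01, -7.50199577e-04, -1.70491707e-04]), 'contact_force': array([-0.06488284, -0.98949906,  0.7845714 ]), 'ft_torque': array([-0.04643598, -0.03911877,  0.04124625]), 'gripper_force': 0.0, 'opening': 85.33250050397339}
{'fx': 392.90566939150926, 'fy': 392.90566939150926, 'cx': 250.31497262436517, 'cy': 189.64679323749058, 'k1': -0.11051421118481063, 'extrinsics': array([[-2.80730430e-02, -9.93589943e-01,  1.09503098e-01,
         3.83574824e+02],
       [-9.99497862e-01,  2.62907164e-02, -1.76867604e-02,
         7.97946160e+01],
       [ 1.46944724e-02, -1.09944633e-01, -9.93829085e-01,
         1.49075620e+03],
       [ 0.00000000e+00,  0.00000000e+00,  0.00000000e+00,
         1.00000000e+00]])}
{'fx': 428.3951573694128, 'fy': 428.3951573694128, 'cx': 248.36342472708517, 'cy': 186.81675878979726, 'k1': 0.01067709351402792, 'extrinsics': array([[ 8.57478444e-01, -3.88224039e-01,  3.37657834e-01,
         1.30234060e+02],
       [-5.14507439e-01, -6.42417498e-01,  5.67962899e-01,
        -6.40278042e+02],
       [-3.57954949e-03, -6.60743411e-01, -7.50603312e-01,
         1.07744482e+03],
       [ 0.00000000e+00,  0.00000000e+00,  0.00000000e+00,
         1.00000000e+00]])}
```

View pics/top0.png

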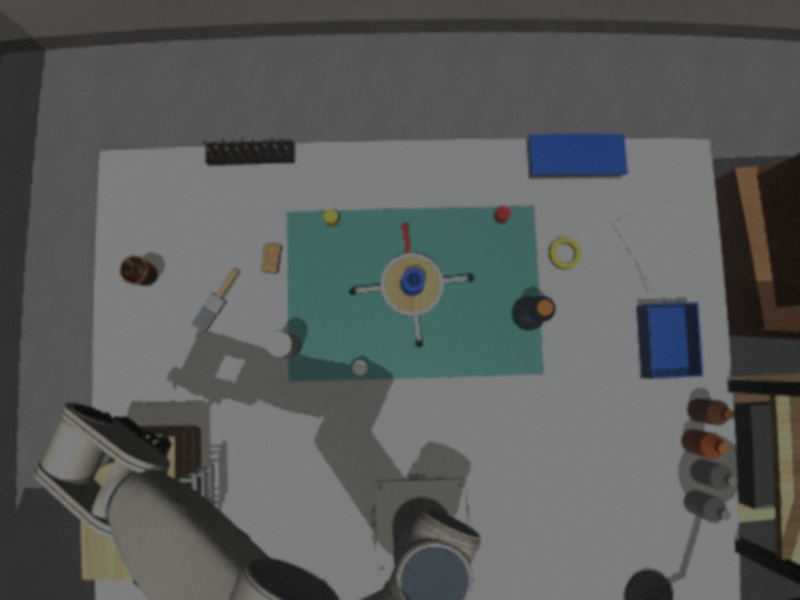

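View pics/side0.png

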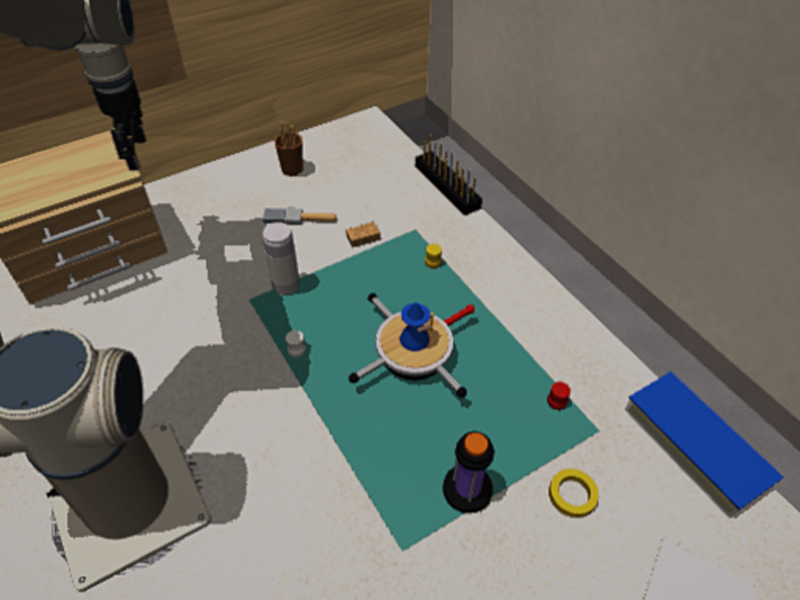

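The top view shows the red ball at about (405,226), the black balls at (352,291), (419,344) and (471,277), and the lamp button at (545,308). The spray can is on the left near (282,343). The side view has the button at (476,444) and the red ball at (470,310).

```bash
python3 - <<'E'
from h import *
k=1/1.5625
f=lambda n,u,v,z:ray(n,(u+.5)*k-.5,(v+.5)*k-.5,z).round(1)
B=[f("top",*p,42) for p in((405,226),(352,291),(419,344),(471,277))]
print("balls",B,"hub",np.mean(B,0))
print("side balls",[f("side",*p,42) for p in((470,310),(373,297),(353,378),(462,392))])
for z in(143,150,155):print(z,f("top",545,308,z),f("side",476,438,z))
for n,p in dict(can=(281,343,160),white=(360,367,45),yellow=(331,216,45),red=(503,213,45),tape=(565,253,20),cork=(271,257,25)).items():print(n,f("top",*p))
im=env.capture("top");cv2.imwrite("pics/c.png",cv2.resize(im[130:240,215:365],(800,587),interpolation=cv2.INTER_CUBIC))
E
```

```text
balls [array([713.4,  16.4,  42. ]), array([559.1, 147.2,  42. ]), array([429.1,  -7.9,  42. ]), array([ 585.3, -137.7,   42. ])] hub [571.725   4.5    42.   ]
side balls [array([712.1,  17.3,  42. ]), array([562.4, 148.2,  42. ]), array([431.1,  -4.5,  42. ]), array([ 586.2, -133.7,   42. ])]
143 [ 497.5 -285.7  143. ] [ 511.7 -263.6  143. ]
150 [ 496.9 -283.8  150. ] [ 508.9 -266.4  150. ]
155 [ 496.5 -282.4  155. ] [ 506.8 -268.4  155. ]
can [435.4 298.1 160. ]
white [379.  132.2  45. ]
yellow [741.9 194.   45. ]
red [ 739.7 -222.4   45. ]
tape [ 642.4 -377.    20. ]
cork [649.4 342.8  25. ]
```

View pics/c.png

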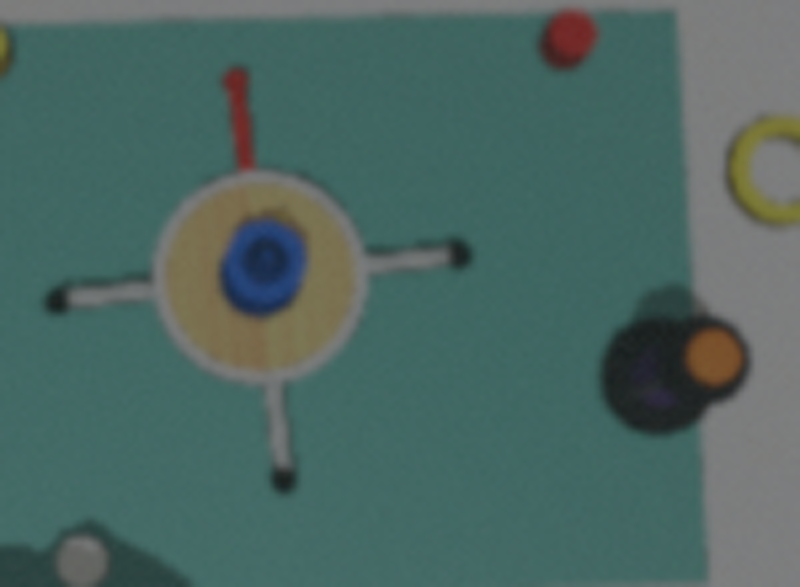

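The crop shows the button at (714,357), the lamp foot centre at about (658,376), the red ball at (236,80) and the disc centre near (261,276). Next I'll triangulate the button by its orange centroid.

```bash
cat >> h.py <<'E'
def blob(n,lo,hi,box,im=None):
    im=env.capture(n) if im is None else im
    x0,y0,x1,y1=box;h=cv2.cvtColor(im,cv2.COLOR_BGR2HSV)[y0:y1,x0:x1]
    ys,xs=np.nonzero(cv2.inRange(h,lo,hi));return xs.mean()+x0,ys.mean()+y0,len(xs)
E
python3 - <<'E'
from h import *
lo,hi=(5,150,80),(18,255,255)
t=blob("top",lo,hi,(330,180,370,215));s=blob("side",lo,hi,(290,270,325,300));print(t,s)
for z in range(143,171,3):
    a=ray("top",*t[:2],z);b=ray("side",*s[:2],z);print(z,a.round(1),b.round(1),np.hypot(*(a-b)[:2]).round(1))
print("foot",ray("top",338,200,18))
E
```

```text
(np.float64(348.4852941176471), np.float64(196.35294117647058), 68) (np.float64(304.1791907514451), np.float64(283.5838150289017), 173)
143 [ 499.5 -285.3  143. ] [ 505.7 -270.8  143. ] 15.8
146 [ 499.3 -284.5  146. ] [ 504.5 -272.   146. ] 13.6
149 [ 499.  -283.7  149. ] [ 503.2 -273.1  149. ] 11.4
152 [ 498.8 -282.9  152. ] [ 502.  -274.3  152. ] 9.1
155 [ 498.5 -282.1  155. ] [ 500.8 -275.5  155. ] 6.9
158 [ 498.3 -281.2  158. ] [ 499.6 -276.7  158. ] 4.7
161 [ 498.  -280.4  161. ] [ 498.4 -277.9  161. ] 2.6
164 [ 497.7 -279.6  164. ] [ 497.2 -279.1  164. ] 0.8
167 [ 497.5 -278.8  167. ] [ 496.  -280.3  167. ] 2.1
170 [ 497.2 -278.   170. ] [ 494.8 -281.4  170. ] 4.2
foot [ 497.53615888 -277.94849954   18.        ]
```

Measured: hub at about (572,4.5), red spoke at 4.8°, and lamp at about (498,−280), which is at −104.6°. So the head needs about 109° clockwise. I'll push the near (−x) spoke towards +y with shut fingers. First I align the tool and shut the fingers.

Emit:
drive_tool --plan "1 0 0 0 0.18; 1 0 0 0 0.18; 1 0 0 0 0.18; 1 0 0 0 0.18; 1 0 0 0 0.18"

```text
t: 0.88
tool_pos: [262.1, 567.3, 231.2]
tcp_rot: [0.62, 0.784, -0.0, 0.0]
contact_force: [0.5, -0.5, 0.4]
opening: -0.2
gripper_force: 0.0
```

Emit:
drive_tool --plan "1 0 0 0 0.18; 1 0 0 0 0.058; 1 0 0 0 0; 1 -0.05 0.017 0 0; 1 -0.05 0.017 0 0"

```text
t: 1.5
tool_pos: [296.2, 466.4, 231.0]
tcp_rot: [0.706, 0.708, -0.0, 0.0]
contact_force: [1.4, -0.4, 0.1]
opening: 0.2
gripper_force: 0.0
```

Emit:
drive_tool --plan "1 -0.05 0.017 0 0; 1 -0.05 0.017 0 0; 1 -0.05 0.017 0 0; 1 -0.05 0.017 0 0; 1 -0.05 0.017 0 0"

```text
t: 2.12
tool_pos: [381.5, 215.8, 231.6]
tcp_rot: [0.706, 0.708, 0.0, 0.0]
contact_force: [0.2, -0.6, 0.1]
opening: -0.0
gripper_force: 0.0
```

Emit:
drive_tool --plan "1 -0.05 0.017 0 0; 1 -0.05 0.017 0 0; 1 -0.05 0.017 0 0; 1 -0.05 0.017 0 0; 1 -0.05 0.017 0 0"

```text
t: 2.75
tool_pos: [466.5, -34.4, 231.6]
tcp_rot: [0.707, 0.708, 0.0, 0.0]
contact_force: [1.2, 1.4, 0.2]
opening: 0.1
gripper_force: 0.0
```

Emit:
drive_tool --plan "1 0 0 0.05 0; 1 0 0 0.05 0; 1 0 0 0.05 0; 1 0 0 0.035 0; 1 0 0 0.017 0"

```text
t: 3.38
tool_pos: [465.1, -32.6, 27.4]
tcp_rot: [0.707, 0.708, -0.001, -0.001]
contact_force: [-0.2, 0.6, 0.1]
opening: 0.0
gripper_force: 0.0
```

```bash
python3 - <<'E'
from h import *
print(env.read_state()["tool_pos"])
# arc of tool: angle about hub from 199 deg to ~ 75.4+contact offset(~9) deg, r=105
hub=np.array([572,4.5]);p=np.array([466.5,-34.4])
for a in range(196,80,-8):
    q=hub+107*np.array([np.cos(np.radians(a)),np.sin(np.radians(a))]);d=q-p;print(a,q.round(),"x %.3f y %.3f"%(d[1]/1e3,d[0]/1e3));p=q
E
```

```text
[465.08271216 -32.56733964  27.40386442]
196 [469. -25.] x 0.009 y 0.003
188 [466. -10.] x 0.015 y -0.003
180 [465.   5.] x 0.015 y -0.001
172 [466.  19.] x 0.015 y 0.001
164 [469.  34.] x 0.015 y 0.003
156 [474.  48.] x 0.014 y 0.005
148 [481.  61.] x 0.013 y 0.007
140 [490.  73.] x 0.012 y 0.009
132 [500.  84.] x 0.011 y 0.010
124 [512.  93.] x 0.009 y 0.012
116 [525. 101.] x 0.007 y 0.013
108 [539. 106.] x 0.006 y 0.014
100 [553. 110.] x 0.004 y 0.014
92 [568. 111.] x 0.002 y 0.015
84 [583. 111.] x -0.001 y 0.015
```

Emit:
drive_tool --plan "1 0.009 0.003 0 0; 1 0.015 -0.003 0 0; 1 0.015 -0.001 0 0; 1 0.015 0.001 0 0; 1 0.015 0.003 0 0"

```text
t: 4.0
tool_pos: [469.3, 37.7, 29.8]
tcp_rot: [0.707, 0.707, 0.0, 0.0]
contact_force: [0.5, -1.2, 0.4]
opening: -0.2
gripper_force: 0.5
```

Emit:
drive_tool --plan "1 0.014 0.005 0 0; 1 0.013 0.007 0 0; 1 0.012 0.009 0 0; 1 0.011 0.010 0 0; 1 0.009 0.012 0 0"

```text
t: 4.62
tool_pos: [512.7, 96.0, 29.2]
tcp_rot: [0.707, 0.707, -0.0, -0.0]
contact_force: [0.1, -0.7, 0.1]
opening: -0.3
gripper_force: 0.5
```

Emit:
drive_tool --plan "1 0.007 0.013 0 0; 1 0.006 0.014 0 0; 1 0.004 0.014 0 0; 1 0 0 0 0"

```text
t: 5.12
tool_pos: [554.8, 112.7, 29.5]
tcp_rot: [0.707, 0.707, 0.001, 0.001]
contact_force: [-0.5, 0.3, -0.6]
opening: 0.2
gripper_force: 0.0
```

```bash
python3 - <<'E'
from h import *
print(env.read_state()["tool_pos"])
im=env.capture("top");cv2.imwrite("pics/d.png",cv2.resize(im[130:240,215:365],(800,587),interpolation=cv2.INTER_CUBIC))
E
```

```text
[554.83158268 112.6909063   29.48268193]
```

View pics/d.png

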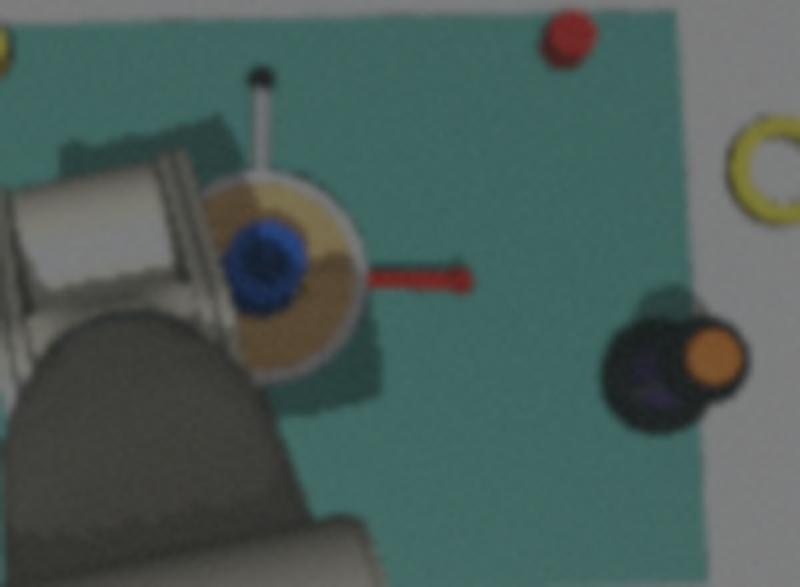

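The push worked. The red ball is now at crop (462,280), close to −90°, so I'll measure what remains.

```bash
cat >> h.py <<'E'
def ang(u,v):
    p=ray("top",u,v,42);d=p[:2]-[572,4.5];L=np.array([498,-279.5])-[572,4.5]
    a=np.degrees(np.arctan2(d[1],d[0]));b=np.degrees(np.arctan2(L[1],L[0]));print(p.round(1),np.hypot(*d).round(1),a.round(1),b.round(1),"off mm at lamp",(L[1]*d[0]-L[0]*d[1])/np.hypot(*d))
def cr(x,y): return 215+(x+.5)/5.333-.5,130+(y+.5)/5.336-.5
E
python3 - <<'E'
from h import *
ang(*cr(462,280));print(ray("top",*cr(261,79),42))
E
```

```text
[ 566.6 -136.8   42. ] 141.4 -92.2 -104.6 off mm at lamp -63.151735116974535
[ 7.13264196e+02 -5.74486439e-01  4.20000000e+01]
```

Emit:
drive_tool --plan "1 0 0.012 0 0; 1 0 0.008 0 0; 1 0 0.003 0 0; 1 0 0 0 0"

```text
t: 5.68
tool_pos: [576.4, 112.3, 29.3]
tcp_rot: [0.707, 0.707, 0.0, 0.0]
contact_force: [-0.6, 0.6, -0.3]
opening: -0.0
gripper_force: 0.0
```

Emit:
drive_tool --plan "1 0 -0.015 0 0; 1 0.0 -0.03 0 0; 1 0 0 -0.05 0; 1 0 0 -0.05 0; 1 0 0 -0.05 0"

```text
t: 6.3
tool_pos: [529.4, 112.3, 180.5]
tcp_rot: [0.707, 0.707, -0.0, -0.0]
contact_force: [0.7, 0.6, 0.2]
opening: 0.2
gripper_force: 0.0
```

```bash
python3 - <<'E'
from h import *
print(env.read_state()["tool_pos"])
im=env.capture("top");cv2.imwrite("pics/e.png",cv2.resize(im[130:240,215:365],(800,587),interpolation=cv2.INTER_CUBIC))
E
```

```text
[529.40610929 112.33351449 180.49020108]
```

View pics/e.png

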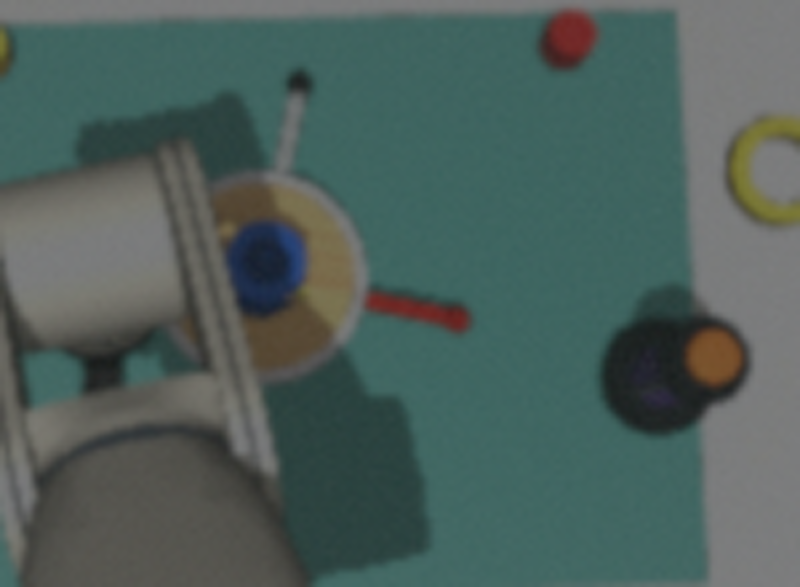

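The red ball is now at crop (458,320) and the black ball at (299,83). The fingers are up and clear.

```bash
python3 - <<'E'
from h import *
ang(*cr(458,320));p=ray("top",*cr(299,83),42)-[572,4.5,0];print(np.degrees(np.arctan2(p[1],p[0]))-90)
E
```

```text
[ 538.6 -132.7   42. ] 141.3 -103.7 -104.6 off mm at lamp -4.692962297742938
-103.01456630394505
```

The spoke is within about 5–8 mm of the lamp line, well inside the 30 mm allowed. Next I move over the button, passing on the robot's side of the figure.

Emit:
drive_tool --plan "1 0 -0.035 -0.03 0; 1 0 -0.035 -0.02 0; 1 -0.049 0 0 0; 1 -0.049 0 0 0; 1 -0.049 0 0 0"

```text
t: 6.98
tool_pos: [459.7, -35.5, 229.1]
tcp_rot: [0.707, 0.707, 0.0, -0.0]
contact_force: [2.2, -0.1, -0.4]
opening: 0.2
gripper_force: 0.0
```

Emit:
drive_tool --plan "1 -0.049 0 0 0; 1 -0.049 0.009 0 0; 1 -0.049 0.01 0 0; 1 -0.049 0.01 0 0; 1 -0.049 0.01 0 0"

```text
t: 7.6
tool_pos: [499.2, -280.5, 228.8]
tcp_rot: [0.707, 0.707, -0.0, -0.0]
contact_force: [0.1, 0.3, 0.8]
opening: 0.1
gripper_force: 0.0
```

Emit:
drive_tool --plan "1 0 0 0.03 0; 1 0 0 0.02 0; 1 0 0 0 0"

```text
t: 7.98
tool_pos: [498.1, -278.4, 177.4]
tcp_rot: [0.707, 0.707, -0.001, -0.002]
contact_force: [1.2, -0.9, 0.2]
opening: -0.1
gripper_force: 0.0
```

```bash
python3 - <<'E'
from h import *
print(env.read_state()["tool_pos"])
im=env.capture("side");cv2.imwrite("pics/f.png",cv2.resize(im[170:340,190:410],(770,595),interpolation=cv2.INTER_CUBIC))
E
```

```text
[ 498.13057258 -278.44909328  177.36534195]
```

View pics/f.png

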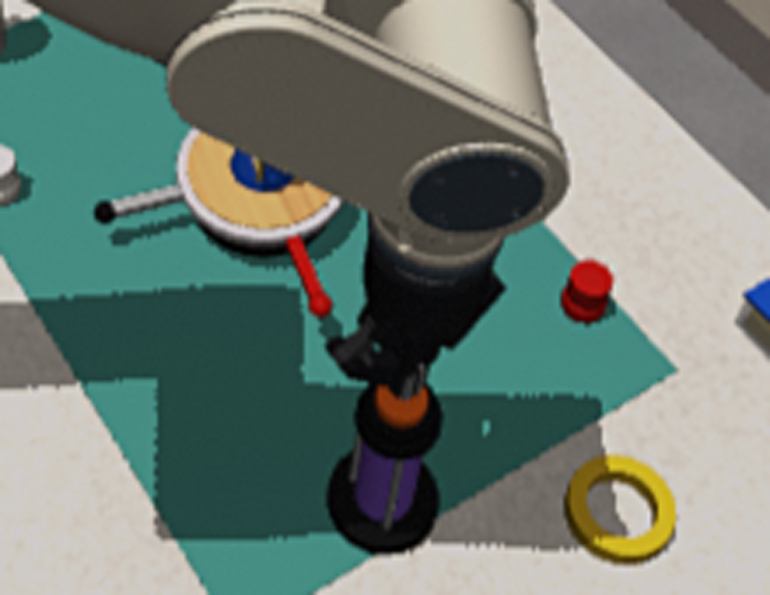

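The fingertip is at crop (412,395), just above the button at (402,403), and the red spoke points at the lamp. I'll go down in small steps and watch the force.

Emit:
drive_tool --plan "1 0 0 0.007 0; 1 0 0 0.004 0; 1 0 0 0 0"

```text
t: 8.4
tool_pos: [500.1, -279.5, 168.3]
tcp_rot: [0.707, 0.707, -0.0, -0.0]
contact_force: [0.4, 0.4, 0.2]
opening: 0.2
gripper_force: 0.0
```

Emit:
drive_tool --plan "1 0 0 0.003 0; 1 0 0 0 0"

```text
t: 8.65
tool_pos: [500.1, -279.6, 165.2]
tcp_rot: [0.707, 0.707, -0.0, -0.0]
contact_force: [-0.0, 0.5, -0.8]
opening: -0.1
gripper_force: 0.0
```

Emit:
drive_tool --plan "1 0 0 0.003 0; 1 0 0 0 0"

```text
t: 8.9
tool_pos: [500.2, -279.7, 162.4]
tcp_rot: [0.707, 0.707, 0.0, 0.0]
contact_force: [-1.1, 0.5, 2.5]
opening: 0.2
gripper_force: 1.4
```

Emit:
drive_tool --plan "1 0 0 0.003 0; 1 0 0 0 0"

```text
t: 9.15
tool_pos: [500.3, -279.7, 159.4]
tcp_rot: [0.707, 0.707, 0.0, 0.0]
contact_force: [-0.8, -0.1, 5.0]
opening: 0.0
gripper_force: 2.3
```

Emit:
drive_tool --plan "1 0 0 0.003 0; 1 0 0 0 0"

```text
t: 9.4
tool_pos: [500.4, -279.8, 158.7]
tcp_rot: [0.707, 0.707, 0.0, 0.0]
contact_force: [-6.9, 4.3, 24.1]
opening: 0.1
gripper_force: 11.9
```

The force rose to 24 N at a hard stop, so the button is fully down. Now I release it and retreat upwards.

Emit:
drive_tool --plan "1 0 0 -0.01 0; 1 0 0 -0.03 0; 1 0 0 -0.05 0; 1 -0.03 0 -0.04 0; 1 0 0 0 0"

```text
t: 10.02
tool_pos: [501.7, -312.0, 289.8]
tcp_rot: [0.708, 0.707, 0.001, 0.004]
contact_force: [-0.4, 0.1, -0.1]
opening: -0.1
gripper_force: 0.0
```

```bash
python3 - <<'E'
from h import *
im=env.capture("top");print(env.read_state()["contact_force"]);cv2.imwrite("pics/g.png",cv2.resize(im,(800,600),interpolation=cv2.INTER_CUBIC))
E
```

```text
[ 0.01927521  0.16364659 -0.75166474]
```

View pics/g.png

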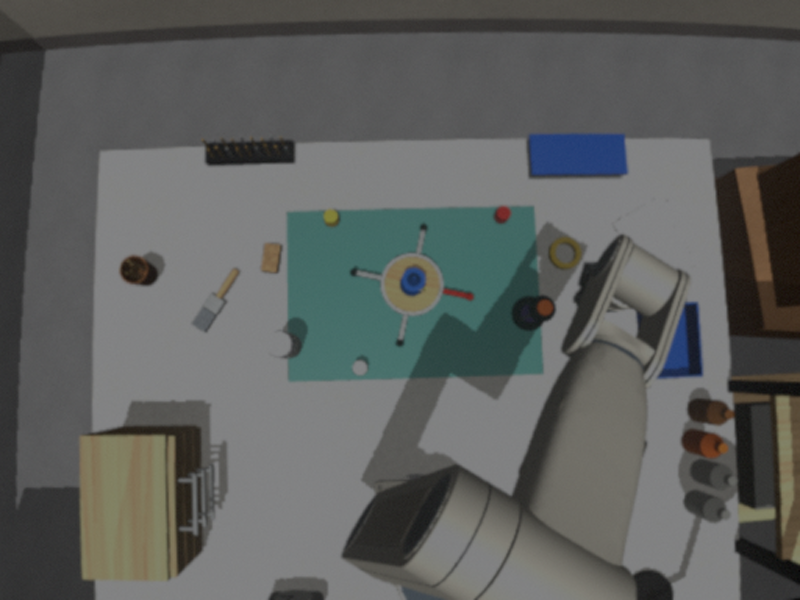

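The red ball is at (470,296), still pointing at the lamp. The jars, can, tape, cork block and brush are where they started, and the arm is clear.

```bash
python3 -c "
from station import env
print(env.close_job())"
```

```text
the job is handed in; nothing more can be done
None
```

The job is handed in at about 10 s: the red spoke points at the lamp (within about 5–8 mm by camera), the button was pressed to its hard stop (24 N) and released, and nothing else on the bench appears to have moved; the judge's verdict was not returned.

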